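# Build the sample sieve tower on the shaker

## Task

Build the sieve tower on the shaker's collar, from the bottom up: first the receiver pan, then the fine sieve, then the coarse sieve, and last the lid, each plugged fully home and level in the one below. Set each part down rather than dropping it, let go of the finished tower, and leave the tubes, beaker and bottle that stand around where they are.

Things in the scene. Friction and masses are not known exactly. Their poses are not given: they have to be found in the camera images.
- pan: Receiver pan: round brass part, the lowest of the three open ones, 30 mm high. Stands on a spigot 6 mm high, 50 mm wide (45 at the tip); body 60 mm wide from 6 to 30 mm; open rim on top (54 mm inside), 14 mm deep over a smooth closed brass floor. 150 g. Seated, its origin is 54 mm above the shaker's. Origin: centre of its underside, z up.
- fine_sieve: Fine sieve: round brass part, 38 mm high. Stands on a spigot 6 mm high, 50 mm wide (45 at the tip); body 60 mm wide from 6 to 38 mm; open rim on top (54 mm inside), 11 mm deep over a dense grey mesh. 160 g. Seated, its origin is 24 mm above the pan's (78 above the shaker's). Origin: centre of its underside, z up.
- coarse_sieve: Coarse sieve: round brass part, the tallest, 52 mm. Stands on a spigot 6 mm high, 50 mm wide (45 at the tip); body 60 mm wide from 6 to 52 mm; open rim on top (54 mm inside), 10 mm deep over a grid of wide steel bars with square black openings. 200 g. Seated, its origin is 32 mm above the fine sieve's (110 above the shaker's). Origin: centre of its underside, z up.
- lid: Lid: round brass disc with a black knob. Stands on a spigot 6 mm high, 50 mm wide (45 at the tip); disc 60 mm wide from 6 to 14 mm; knob 24 mm wide from 14 to 36 mm, in the middle. 120 g. Seated, its origin is 46 mm above the coarse sieve's (156 above the shaker's). Origin: centre of its underside, z up.
- shaker: Sieve shaker, switched off, fixed: white drum 128 mm wide, 38 mm high; on it an aluminium turntable 80 mm wide up to 50 mm, and in its middle an upright open collar, 60 mm outside, 54 mm inside, from 50 to 60 mm, black floor. A seated part's shoulder rests on the rim below, its spigot inside. Origin: centre of the drum's underside, z up through the collar's axis.
- scale: Bench scale, not used (fixed): white box 120 x 120 x 30 mm with a round flat steel pan 88 mm wide, up to 42 mm high, no collar. It and the shaker stand left and right, either way round. Origin: centre of its underside.
- tube_a: White capped test-strip tube, upright, 30 mm wide at the cap, 92 mm high; stands among the parts. Leave it. Origin: centre of its underside.
- tube_b: The same kind of white tube, towards the back of the table. Leave it. Origin: centre of its underside.
- beaker: Small empty glass beaker, 48 mm wide at the rim, 55 mm high; stands among the parts. Leave it. Origin: centre of its underside.
- bottle: White reagent bottle with a black cap, 44 mm wide, 85 mm high, towards the back. Leave it. Origin: centre of its underside. A fixed open case and a reagent box stand along the back edge (x over 0.76 m, up to 0.2 m high); a tube rack and trays lie at the sides (|y| over 0.53 m).
There are look-alikes about, which are no part of the job. What is shaped like the pan but orange is not meant.

How it is judged (in metres and radians):
On the way, in this order (a step that is already met when the one before it is completed fails the run):
1. the receiver pan is seated in the shaker's collar (horizontal distance between pan and shaker below 0.004 m and z of pan in the frame of shaker between 0.051 and 0.057 m and angle between pan's own z axis and vertical below 0.05 rad and linear speed of pan below 0.02 m/s and angular speed of pan below 0.2 rad/s), for 0.2 s.
2. the fine sieve is seated in the receiver pan (horizontal distance between fine_sieve and pan below 0.004 m and z of fine_sieve in the frame of pan between 0.021 and 0.027 m and angle between fine_sieve's own z axis and vertical below 0.05 rad and linear speed of fine_sieve below 0.02 m/s and angular speed of fine_sieve below 0.2 rad/s), for 0.2 s.
3. the coarse sieve is seated in the fine sieve (horizontal distance between coarse_sieve and fine_sieve below 0.004 m and z of coarse_sieve in the frame of fine_sieve between 0.029 and 0.035 m and angle between coarse_sieve's own z axis and vertical below 0.05 rad and linear speed of coarse_sieve below 0.02 m/s and angular speed of coarse_sieve below 0.2 rad/s), for 0.2 s.
4. the lid is seated in the coarse sieve (horizontal distance between lid and coarse_sieve below 0.004 m and z of lid in the frame of coarse_sieve between 0.043 and 0.049 m and angle between lid's own z axis and vertical below 0.05 rad and linear speed of lid below 0.02 m/s and angular speed of lid below 0.2 rad/s), for 0.2 s.
At the end, for the whole second after the job is handed in: On the shaker's collar: pan, fine sieve, coarse sieve, lid, each plugged into the one below: within 4 mm of its axis, within 3 mm of the seated height (origin 54, 24, 32 and 46 mm above that of the one below), within 0.05 rad of upright, and at rest (all of step 1 and all of step 2 and all of step 3 and all of step 4); the robot touches nothing.
It fails at once if a part of the tower is dropped or knocked away (faster than 0.8 m/s, as after a fall of 33 mm, while the fingers do not hold it) ((contact force between the fingers and pan below 0.2 N and linear speed of pan above 0.8 m/s) or (contact force between the fingers and fine_sieve below 0.2 N and linear speed of fine_sieve above 0.8 m/s) or (contact force between the fingers and coarse_sieve below 0.2 N and linear speed of coarse_sieve above 0.8 m/s) or (contact force between the fingers and lid below 0.2 N and linear speed of lid above 0.8 m/s)).
It fails at once if a tube, the beaker or the bottle is shifted by more than 30 mm or tipped (distance of any of tube_a, tube_b, beaker, bottle from where it was at the start of the episode above 0.03 m or angle between any of tube_a, tube_b, beaker, bottle's own z axis and vertical above 0.5 rad).
It also fails if it takes over 109 s, if anything falls off the work surface, if the arm or the gripper's body presses on something with over 40 N, if the wrist force passes 120 N, or if a joint passes its speed limit or range.

## Robot

A 6-joint arm with a two-finger parallel gripper is mounted at the origin on the work surface. World frame = base frame: x ahead of the robot, y to its left, z up, the work surface at z = 0. Lengths are in mm, angles in rad, forces in N, time in s.
With the tool pointing down it reaches from about 275 to 850 mm from the base axis. Payload 5.2 kg.
Tool frame: the origin (TCP) lies midway between the tips of the shut fingers; the grasp point (between the pads) lies 19 mm behind it; z points along the fingers, y is the line along which they close (so a half turn about z gives the same grasp; the last joint's range is limited). The gripper opens to 85 mm and grips with 20 to 120 N. Pads are 22 mm wide; open, the fingers measure 114 mm over their backs; the gripper's body (76 mm by 85 mm) begins 54 mm behind the grasp point. The pads swing forward as they close: fully open they stand 13 mm farther back than shut.
Start: joints at [-1.331, 0.259, 1.535, -0, 1.348, -0.203], TCP at [235.68, -496.951, 231.31] pointing down, gripper open.
Joint ranges: [-3.14, 3.14], [-0.91, 2.08], [0.19, 2.58], [-1.22, 4.36], [0.22, 2.71], [-3.12, 3.12]. Speed limits (rad/s): [2.57, 2.57, 3.14, 3.14, 3.14, 3.14].

## Interface

Orientations are given as a unit quaternion [w, x, y, z].
In Python, from bench import arm, fingers, eyes, telemetry gives the robot as it stands. Calls block until the motion is done:
- arm.goto(position, orientation): joint-space move of the TCP to a pose.
- arm.move_straight(position, orientation=None, speed=150): straight line of the TCP; orientation=None keeps the orientation; speed is the mean speed in mm/s.
- arm.move_j(angles): joint-space move.
- fingers.open_jaws() and fingers.gripper_close(): open the fingers fully, or close them until they stop; the grip force is fixed at half the most.
- arm.hold(seconds).
- arm.solve_ik(position, orientation): joint angles nearest the present ones, or None.
- eyes.get_image(name): name is "scene" or "side" or "wrist"; returns a dict with "img" (420x560x3 uint8, blue, green, red), "mtx" (3x3 intrinsics, pixels), "R" (3x3) and "t" (3): a world point X has camera coordinates R X + t. Camera axes: x right, y down, z forward; pixel columns grow to the right and rows downward; lengths in mm; the calibration is good to about 2 mm. A picture is of the moment at which its call begins. There is no depth.
A pose or a line that the arm cannot do raises arm.Unreachable and nothing moves.
- arm.hand_in(): hands the job in; it is judged then, once.
Trained networks look in a picture, given as the dict that the camera call returned (one of the last four; its "shot" number tells which), for a name from the list of things; names that differ only in an ending like _2 or _b are one class to them, and where a whole thing is asked for, a point or a joint stands for the part that bears it (a point fixed in the world has none). Each returns a list of dicts, best first, with "confidence" (0 to 1); they miss things now and then, are a little off and sometimes report something else, mostly with a low value. They report only what shows in the picture. A call takes as long as a camera call. They do not tell look-alikes from the thing itself.
- eyes.boxes_of(picture, target): "bbox" ([centre column, centre row, width, height] in pixels, round what is visible of it).
- eyes.mark_of(picture, target): "uv" ([column, row] in pixels: a listed point, or the origin of a listed thing).
Readings, each from a call of its own:
- telemetry.current_time(): time.
- telemetry.current_joint_pos(): joint angles.
- telemetry.current_joint_vel(): joint speeds.
- telemetry.current_tau(): joint torques, N m.
- telemetry.current_tool_pos(): TCP position.
- telemetry.current_orientation(): TCP orientation.
- telemetry.current_force(): force on the tool from outside, world axes, zero at the start.
- telemetry.current_torque(): the same for the moment, N m.
- telemetry.current_opening(): finger opening in mm.
- telemetry.current_gripper_force(): force on a finger pad.
Only numpy, scipy, OpenCV 4.12 (cv2) and the standard library are available. Lean on these libraries where they do the work, as an engineer would, in place of code of your own. Each camera call takes 0.05 s, during which the arm holds its last target. There are 200 camera calls.

## Working session

There is one attempt and no reset: what is moved stays moved. The work goes in short steps, each a Python script; the robot and the scene stay as the last script left them, time stands still between calls to the robot, and variables do not carry over. Pictures are saved under pics/ and viewed, at most 14 in all, crops included, and the job is handed in when it is done.

```bash
mkdir -p pics; ls; python3 - <<'E'
from bench import arm,fingers,eyes,telemetry
import cv2
for n in ("scene","side"):
    p=eyes.get_image(n); cv2.imwrite(f"pics/{n}0.png",p["img"])
    print(n,p["mtx"].tolist(),p["R"].round(3).tolist(),p["t"].round(1).tolist())
    for t in ["pan","fine_sieve","coarse_sieve","lid","shaker","scale","tube_a","beaker","bottle"]:
        print(t,[(m["uv"],round(m["confidence"],2)) for m in eyes.mark_of(p,t)],[([round(v) for v in m["bbox"]],round(m["confidence"],2)) for m in eyes.boxes_of(p,t)])
print(telemetry.current_orientation(),telemetry.current_time())
E
```

```text
pics
scene [[387.2756222005495, 0.0, 282.7294452000693], [0.0, 387.2756222005495, 204.22074943005617], [0.0, 0.0, 1.0]] [[-0.699, 0.715, 0.017], [0.544, 0.546, -0.637], [-0.465, -0.436, -0.771]] [434.9, -299.7, 1089.7]
pan [([271.1, 230.5], 0.97), ([296.3, 197.6], 0.88), ([219.7, 252.6], 0.61)] [([217, 250, 30, 36], 0.65), ([297, 192, 27, 29], 0.65), ([274, 228, 32, 32], 0.56)]
fine_sieve [([288.8, 151.4], 0.85)] [([290, 143, 29, 22], 0.71)]
coarse_sieve [([232.7, 191.4], 0.93), ([270.1, 229.7], 0.16)] [([235, 182, 30, 32], 0.56)]
lid [([327.0, 275.3], 0.56)] [([330, 274, 37, 28], 0.85), ([337, 171, 14, 39], 0.64)]
shaker [([450.5, 314.2], 0.74)] [([457, 312, 85, 79], 0.95)]
scale [([206.3, 127.0], 0.73), ([327.1, 276.6], 0.59), ([389.2, 217.1], 0.56)] [([204, 125, 62, 41], 0.97)]
tube_a [([185.1, 228.1], 0.88), ([332.9, 184.8], 0.83)] [([334, 173, 18, 39], 0.74), ([182, 214, 24, 39], 0.65)]
beaker [([390.4, 217.0], 0.87), ([231.7, 190.3], 0.61)] [([398, 208, 25, 29], 0.9)]
bottle [([262.9, 288.1], 0.69)] [([264, 277, 29, 46], 0.83), ([232, 183, 34, 30], 0.49), ([271, 226, 33, 30], 0
[... 371 characters left out ...]
], 0.61), ([330, 182, 16, 32], 0.25)]
fine_sieve [([222.6, 283.4], 0.87)] [([221, 277, 31, 36], 0.94)]
coarse_sieve [([310.9, 265.1], 0.6)] []
lid [([237.3, 146.8], 0.6), ([282.0, 184.9], 0.51)] [([284, 181, 24, 19], 0.77)]
shaker [([236.0, 147.1], 0.9)] [([239, 144, 46, 37], 0.76)]
scale [([291.5, 360.3], 0.63), ([366.0, 250.6], 0.46)] [([293, 360, 99, 97], 0.94), ([223, 276, 33, 35], 0.56)]
tube_a [([369.5, 249.4], 0.86), ([223.9, 231.1], 0.66)] [([218, 217, 11, 44], 0.97), ([369, 235, 18, 40], 0.87)]
beaker [([211.6, 194.5], 0.77)] [([208, 187, 16, 30], 0.88)]
bottle [([328.5, 196.4], 0.86)] [([332, 183, 15, 34], 0.77)]
[-2.32319593e-05  9.75592668e-01  2.19588129e-01 -2.46136125e-07] 1.9
```

```bash
python3 - <<'E'
import cv2
a=cv2.imread("pics/scene0.png")[100:350,150:520];cv2.imwrite("pics/scene0z.png",cv2.resize(a,None,fx=2.15,fy=2.15,interpolation=2))
a=cv2.imread("pics/side0.png")[110:390,150:420];cv2.imwrite("pics/side0z.png",cv2.resize(a,None,fx=2.1,fy=2.1,interpolation=2))
E
```

```text
(no output)
```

View pics/scene0z.png

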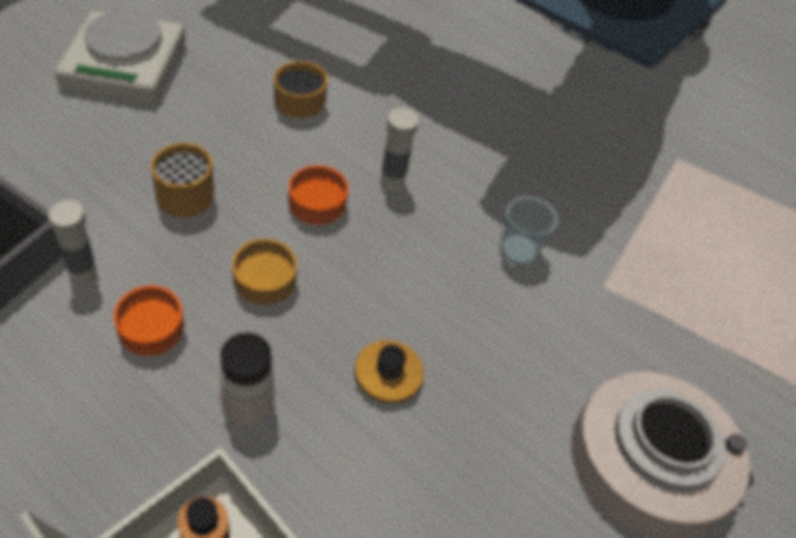

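View pics/side0z.png

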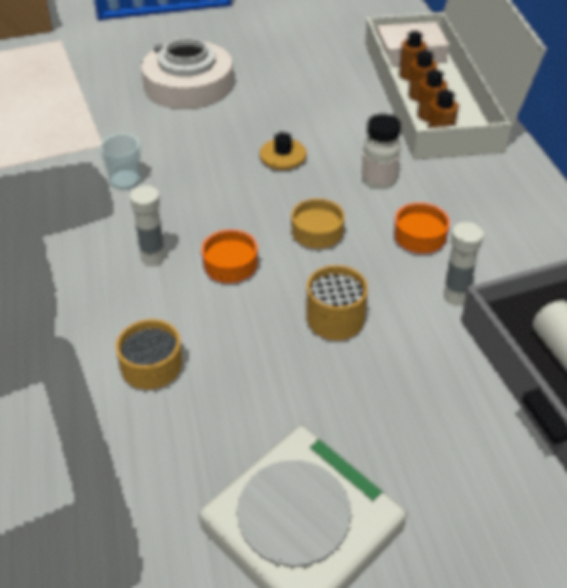

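```bash
cat > h.py <<'E'
from bench import arm,fingers,eyes,telemetry as tm
import numpy as np,cv2,time
def on_plane(p,uv,z=0.):
    "world point at height z seen at pixel uv"
    d=p["R"].T@np.linalg.solve(p["mtx"],[*uv,1.]); c=-p["R"].T@p["t"]
    return (c+d*(z-c[2])/d[2])[:2]
def quat(a):
    "tool down, closing line (tool y) at angle a from world y"
    return np.array([0,np.cos(a/2),np.sin(a/2),0])
def near(p,cands,xy,z=0.):
    q=[on_plane(p,c["uv"],z) for c in cands]
    return min(q,key=lambda v:np.linalg.norm(v-xy)) if q else None
E
python3 - <<'E'
from h import *
P={n:eyes.get_image(n) for n in("scene","side")}
for t,a,b in [("pan",(271.1,230.5),(301,220.4)),("fine",(288.8,151.4),(222.6,283.4)),("coarse",(232.7,191.4),(310.9,265.1)),("lid",(327,275.3),(282,184.9)),("shaker",(450.5,314.2),(236,147.1)),("scale",(206.3,127),(291.5,360.3)),
 ("tubeL",(185.1,228.1),(369.5,249.4)),("tubeR",(332.9,184.8),(223.9,231.1)),("beaker",(390.4,217),(211.6,194.5)),("bottle",(262.9,288.1),(328.5,196.4)),("orange1",(296.3,197.6),(254.7,238.2)),("orange2",(219.7,252.6),(351.5,221.9))]:
    print(t,on_plane(P["scene"],a).round(),on_plane(P["side"],b).round())
w=eyes.get_image("wrist");R=tm.current_orientation()
print(w["mtx"][0,0],w["R"].round(3).tolist(),(-w["R"].T@w["t"]).round(1),tm.current_tool_pos())
for a in (0,0.8,-0.8,1.57,-1.57): print(a,arm.solve_ik([450,0,200],quat(a)))
E
```

```text
pan [653.  -3.] [654.   1.]
fine [ 457. -141.] [ 450. -147.]
coarse [ 638. -139.] [ 637. -140.]
lid [651. 144.] [641. 149.]
shaker [557. 347.] [549. 367.]
scale [ 542. -352.] [ 545. -340.]
tubeL [ 772. -131.] [ 775. -126.]
tubeR [466.   5.] [470.   6.]
beaker [451. 149.] [456. 151.]
bottle [754.  78.] [746.  74.]
orange1 [552. -27.] [536. -33.]
orange2 [760. -36.] [769. -32.]
345.67648173100645 [[0.429, -0.903, 0.001], [-0.853, -0.404, 0.329], [-0.297, -0.142, -0.944]] [ 312.5 -461.3  374.1] [ 235.68055092 -496.94576752  231.30809646]
0 [-2.48780536e-01  1.02828294e-01  1.80873166e+00 -4.44089210e-16
  1.23003270e+00  1.32201579e+00]
0.8 [-2.48780536e-01  1.02828294e-01  1.80873166e+00 -4.44089210e-16
  1.23003270e+00  5.22015790e-01]
-0.8 [-2.48780536e-01  1.02828294e-01  1.80873166e+00 -4.44089210e-16
  1.23003270e+00  2.12201579e+00]
1.57 [-2.48780536e-01  1.02828294e-01  1.80873166e+00 -4.44089210e-16
  1.23003270e+00 -2.47984210e-01]
-1.57 [-2.48780536e-01  1.02828294e-01  1.80873166e+00 -4.44089210e-16
  1.23003270e+00  2.89201579e+00]
```

```bash
cat >> h.py <<'E'
def look(name,xy,pic=None,z=0.):
    "refine xy of a thing from the wrist camera"
    p=eyes.get_image("wrist"); 
    if pic: cv2.imwrite(f"pics/{pic}.png",p["img"])
    m=eyes.mark_of(p,name); q=near(p,m,xy,z)
    print(name,[(c["uv"],round(c["confidence"],2),on_plane(p,c["uv"],z).round(1)) for c in m]); return q
def rpt(s=""): print(s,"t",round(tm.current_time(),1),"tcp",tm.current_tool_pos().round(1),"open",round(float(tm.current_opening()),1),"pad",np.round(tm.current_gripper_force(),1),"F",np.round(tm.current_force(),1))
def pick(xy,z,name,a=0.,lift=200,hover=120):
    "squeeze across, turn a quarter, grasp, lift: leaves the part centred in the hand"
    arm.goto([*xy,hover],quat(a+np.pi/2))
    arm.move_straight([*xy,z],speed=120); fingers.gripper_close(); rpt("squeeze"); fingers.open_jaws()
    arm.goto([*xy,z],quat(a)); fingers.gripper_close(); rpt("grasp")
    arm.move_straight([*xy,lift],speed=200); rpt("lifted")
E
python3 - <<'E'
from h import *
xy=np.array([653.,-1])
arm.goto([590,0,200],quat(0)); print(tm.current_time())
q=look("pan",xy,"w1"); print(q)
for t in("pan",): print(look(t,xy))
E
```

```text
4.2333
pan [([302.1, 221.4], 0.75, array([546.1, -32.6])), ([273.4, 118.3], 0.58, array([651.8,  -2.3]))]
[651.75666616  -2.27668055]
pan [([301.1, 221.1], 0.97, array([546.5, -31.6])), ([276.3, 118.1], 0.94, array([651.9,  -5.1]))]
[651.92764856  -5.12445472]
```

View pics/w1.png

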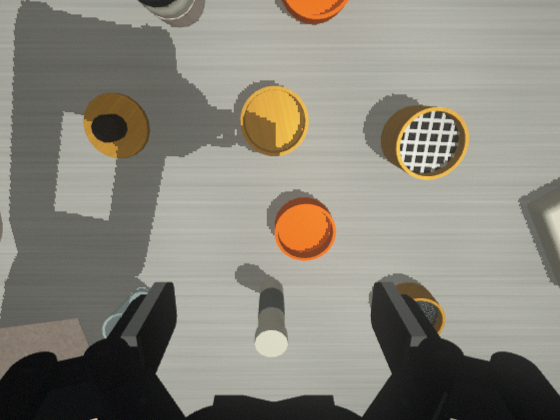

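Wrist view: brass pan at (274,119), orange decoy at (305,228), lid at (117,125), coarse sieve at (432,143), tube in front at (270,320). The pan is at about (652,-4), so I pick it there.

```bash
python3 - <<'E'
from h import *
pick(np.array([652.,-3.5]),-2,"pan")
arm.goto([510,356,250],quat(0)); rpt()
s=[look("shaker",np.array([553,357.]),"w2"),look("shaker",np.array([553,357.]))]; print(s)
E
```

```text
squeeze t 7.4 tcp [ 6.526e+02 -3.600e+00 -6.000e-01] open 58.7 pad 64.6 F [-0.1 -0.2  5.2]
grasp t 9.5 tcp [652.4  -3.5  -1.4] open 58.9 pad 64.9 F [-0.1  0.3  4.5]
lifted t 10.7 tcp [651.1  -3.4 198.3] open 58.6 pad 64.5 F [ 0.1 -0.9 -1.4]
 t 12.1 tcp [510.7 354.9 249.6] open 58.6 pad 64.5 F [-0.5 -0.2 -1.7]
shaker [([284.6, 130.3], 0.87, array([556.1, 341. ]))]
shaker [([282.9, 130.0], 0.64, array([556.6, 342.6]))]
[array([556.13669998, 340.95856835]), array([556.58956099, 342.63899033])]
```

View pics/w2.png

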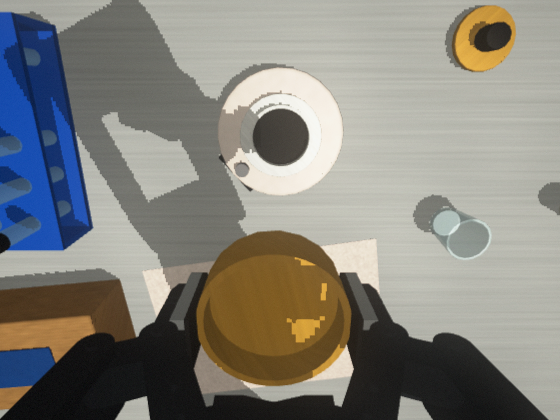

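Wrist view: the pan is held level at (275,305). The shaker drum is centred near (281,131), with the black collar opening at (281,137). I fit those circles for a precise collar axis.

```bash
cat >> h.py <<'E'
def collar(pic=None):
    "collar axis from the wrist picture: dark opening (inner rim, z=60) and drum top outline (z=38)"
    p=eyes.get_image("wrist"); 
    if pic: cv2.imwrite(f"pics/{pic}.png",p["img"])
    g=cv2.cvtColor(p["img"],cv2.COLOR_BGR2GRAY); m=eyes.mark_of(p,"shaker"); out=[]
    L=cv2.connectedComponentsWithStats((g<80).astype(np.uint8))
    for i in range(1,L[0]):
        if 800<L[2][i,4]<12000 and .75<L[2][i,2]/L[2][i,3]<1.35:
            c,_=cv2.findContours((L[1]==i).astype(np.uint8),0,1); e=cv2.fitEllipse(cv2.convexHull(c[0]))
            print("dark",np.round(e[0],1),np.round(e[1],1),on_plane(p,e[0],60).round(1),on_plane(p,e[0],51).round(1))
    print("mark",[(c["uv"],on_plane(p,c["uv"],0).round(1)) for c in m])
E
python3 - <<'E'
from h import *
collar()
p=eyes.get_image("wrist")
print("drum",on_plane(p,(280.5,131),38))
arm.goto([500,342,250],quat(1.0)); collar("w3")
E
```

```text
dark [492.2  36.3] [27.  39.5] [641.4 164.1] [642.6 158.9]
dark [280.  136.3] [54.2 54.9] [556.6 347.3] [555.6 347.1]
mark [([282.4, 132.7], array([553.5, 343.4]))]
drum [559.07173322 346.76695139]
dark [317.5 146.3] [51.9 55.2] [555.5 348.6] [555.8 346.9]
mark [([315.0, 141.9], array([557.3, 342.8]))]
```

```bash
cat >> h.py <<'E'
C=np.array([556.0,347.7])
def at(tgt,a,speed=60):
    "straight move, then take out the steady error in xy"
    tgt=np.array(tgt,float); arm.move_straight(tgt,quat(a),speed=speed); arm.hold(.15)
    e=tgt-tm.current_tool_pos(); e[2]=0; arm.move_straight(tgt+e,quat(a),speed=20); return e
def place(zt,a=0.,high=None,xy=None):
    "zt: TCP height at which the part is seated"
    xy=C if xy is None else xy
    if high: arm.goto([*xy,high],quat(a))
    e=at([*xy,zt+12],a); rpt("above")
    for d in (6,3,0,-1.5):
        arm.move_straight([*(xy+e[:2]),zt+d],speed=30); arm.hold(.1); rpt(d)
        if tm.current_force()[2]>8: break
def release(up): 
    fingers.open_jaws(); arm.hold(.2); p=tm.current_tool_pos(); rpt("open"); arm.move_straight([p[0],p[1],up],speed=150)
E
python3 - <<'E'
from h import *
place(52.6,0,120)
p=eyes.get_image("side"); cv2.imwrite("pics/s1.png",cv2.resize(p["img"][100:200,180:300],None,fx=5,fy=5,interpolation=2))
E
```

```text
above t 15.9 tcp [555.7 347.6  64.7] open 58.7 pad 64.5 F [ 0.1 -1.1 -1.6]
6 t 16.4 tcp [555.6 347.5  58.5] open 58.6 pad 64.5 F [ 0.3 -0.8 -2. ]
3 t 16.7 tcp [555.6 347.5  55.6] open 58.9 pad 64.5 F [-1.1  0.3 -2.1]
0 t 17.1 tcp [556.1 348.   53.2] open 58.8 pad 67.7 F [-0.5  1.7  2.3]
-1.5 t 17.4 tcp [556.3 348.   52.6] open 59.0 pad 68.4 F [-1.2  0.4  8.4]
```

View pics/s1.png

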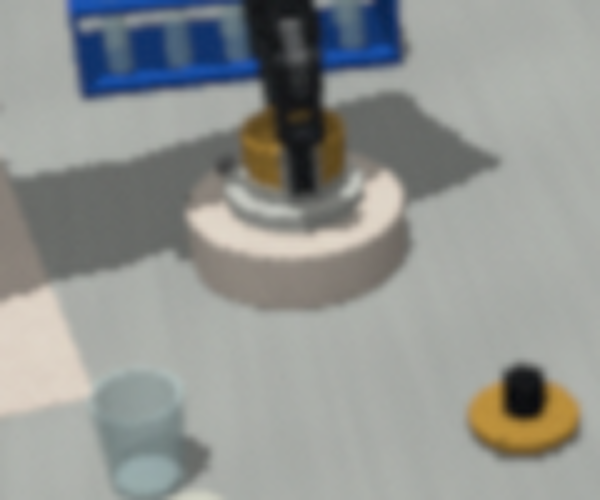

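The side view shows the pan at (293,148) sitting in the collar, and the force rise agrees. I release it and fetch the fine sieve.

```bash
python3 - <<'E'
from h import *
release(160)
xy=np.array([453.,-144]); arm.goto([390,-144,200],quat(0)); 
q=look("fine_sieve",xy,"w4"); q2=look("fine_sieve",xy)
print("coarse",look("coarse_sieve",np.array([637,-140])))
q=np.mean([v for v in(q,q2) if v is not None],0); print(q); rpt()
if np.linalg.norm(q-xy)<10: pick(q,7,"fine",0)
else: print("check")
E
```

```text
open t 18.1 tcp [555.6 347.4  50.9] open 85.5 pad 0.0 F [ 0.2  0.2 -0.5]
fine_sieve [([280.2, 122.7], 0.81, array([ 448.1, -151.4]))]
fine_sieve [([282.7, 119.6], 0.87, array([ 451. , -153.6]))]
coarse_sieve []
coarse None
[ 449.55468513 -152.51278423]
 t 21.1 tcp [ 390.2 -143.7  199.9] open 85.2 pad 0.0 F [ 0.8 -0.2 -0.2]
squeeze t 23.9 tcp [ 449.8 -152.8    8. ] open 58.9 pad 63.9 F [-1.7  0.2  6.5]
grasp t 26.1 tcp [ 449.6 -152.5    7.4] open 58.6 pad 64.5 F [-0.5  1.9  5.2]
lifted t 27.2 tcp [ 448.8 -152.1  198.8] open 58.7 pad 64.5 F [-0.   0.2 -2.9]
```

```bash
python3 - <<'E'
from h import *
arm.goto([510,348,250],quat(0)); p=eyes.get_image("wrist"); cv2.imwrite("pics/w5.png",p["img"])
print([(c["uv"],on_plane(p,c["uv"],54).round(1)) for c in eyes.mark_of(p,"pan")])
place(85.4,0,150); release(190); rpt()
p=eyes.get_image("side"); cv2.imwrite("pics/s2.png",cv2.resize(p["img"][100:200,180:300],None,fx=5,fy=5,interpolation=2))
E
```

```text
[([272.3, 134.3], array([557.6, 346.5])), ([275.0, 272.9], array([407.5, 343.8]))]
above t 31.1 tcp [555.7 347.6  97.6] open 58.8 pad 64.7 F [-0.3 -0.3 -1.3]
6 t 31.5 tcp [555.7 347.5  91.3] open 58.9 pad 64.7 F [ 0.9  0.1 -1.1]
3 t 31.9 tcp [555.6 347.6  88.3] open 58.4 pad 64.7 F [ 0.1 -0.6 -2.1]
0 t 32.2 tcp [555.7 347.6  85.4] open 58.9 pad 64.9 F [-0.7 -0.2 -1.2]
-1.5 t 32.6 tcp [555.8 347.6  85.4] open 58.7 pad 65.6 F [-2.6 -1.6  7.1]
open t 33.2 tcp [555.6 347.5  83.8] open 85.3 pad 0.0 F [0.1 0.  0.7]
 t 34.0 tcp [555.  347.3 189. ] open 85.4 pad 0.0 F [-0.2  0.3 -1.1]
```

View pics/s2.png

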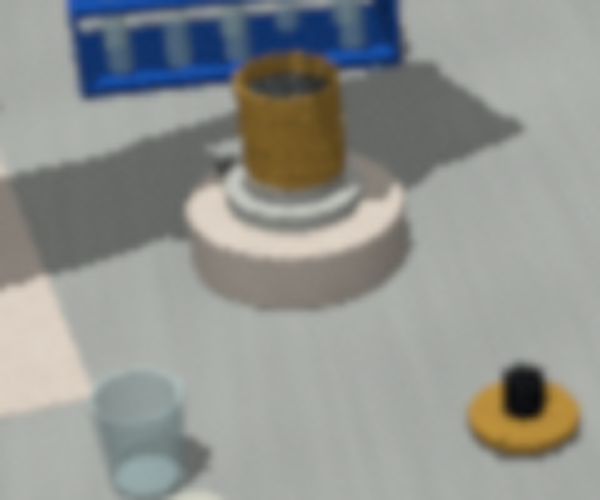

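View pics/w5.png

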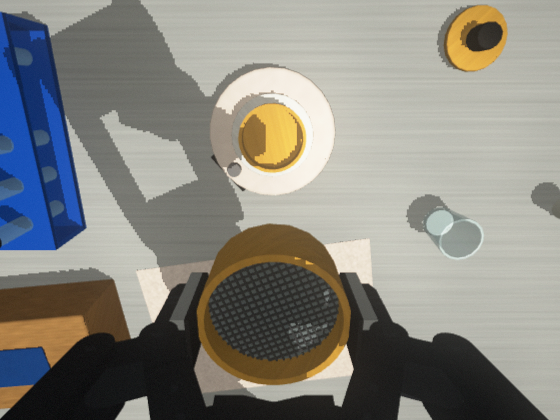

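The side view shows pan and fine sieve as one straight column at (290,120). In the wrist view the pan was concentric in the collar at (272,136) and the dense mesh confirms the fine sieve. Next is the coarse sieve.

```bash
python3 - <<'E'
from h import *
xy=np.array([637.,-140]); arm.goto([575,-140,200],quat(0)); 
qs=[look("coarse_sieve",xy,"w6"),look("coarse_sieve",xy)]
qs=[v for v in qs if v is not None]; q=np.mean(qs,0) if qs else xy; print(q); rpt()
if np.linalg.norm(q-xy)<10: pick(q,14,"coarse",0)
else: print("check")
E
```

```text
coarse_sieve [([266.4, 119.4], 0.8, array([ 636. , -133.3]))]
coarse_sieve [([266.1, 123.4], 0.59, array([ 632.3, -132.9]))]
[ 634.10708885 -133.09180284]
 t 36.1 tcp [ 575.3 -139.   200. ] open 85.0 pad 0.0 F [0.2 1.  0.3]
squeeze t 38.8 tcp [ 634.8 -133.4   15.3] open 58.8 pad 65.1 F [-0.8  0.6  5.7]
grasp t 41.0 tcp [ 634.4 -133.3   14.3] open 59.1 pad 65.0 F [ 0.3 -1.1  2.1]
lifted t 42.0 tcp [ 633.2 -132.7  198.4] open 59.3 pad 64.6 F [ 0.9 -0.4 -2.3]
```

```bash
python3 - <<'E'
from h import *
place(124.3,0,200); release(215)
p=eyes.get_image("side"); cv2.imwrite("pics/s3.png",cv2.resize(p["img"][80:200,180:300],None,fx=5,fy=5,interpolation=2))
xy=np.array([646.,147]); arm.goto([590,147,200],quat(0)); 
print([look("lid",xy,"w7"),look("lid",xy)]);rpt()
E
```

```text
above t 45.4 tcp [555.8 347.6 136.4] open 58.9 pad 64.6 F [ 0.3  0.1 -1.1]
6 t 45.9 tcp [555.8 347.6 130.2] open 59.0 pad 64.6 F [-0.2 -0.2 -1.6]
3 t 46.2 tcp [555.7 347.6 127.3] open 59.7 pad 64.6 F [-0.4 -0.  -1.4]
0 t 46.6 tcp [555.9 347.7 124.3] open 59.3 pad 64.7 F [ 0.3 -0.1 -1.2]
-1.5 t 46.9 tcp [556.  347.7 124.3] open 59.5 pad 65.4 F [-1.4 -0.4  6.3]
open t 47.5 tcp [555.7 347.6 122.6] open 85.6 pad 0.0 F [-0.6  0.6  0.2]
lid [([275.9, 127.9], 0.6, array([642.5, 144.4]))]
lid [([278.1, 126.6], 0.84, array([643.8, 143.2]))]
[array([642.51612408, 144.35819794]), array([643.81150556, 143.21763469])]
 t 49.4 tcp [589.8 148.8 200.1] open 85.2 pad 0.0 F [ 0.  -0.1  0.6]
```

View pics/s3.png

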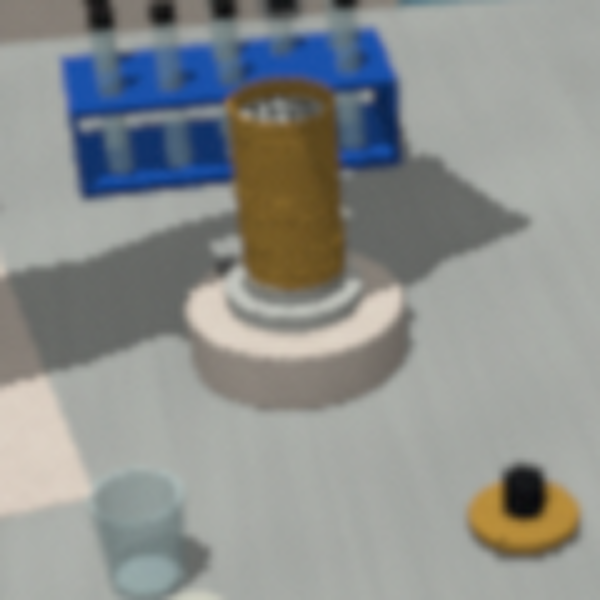

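View pics/w7.png

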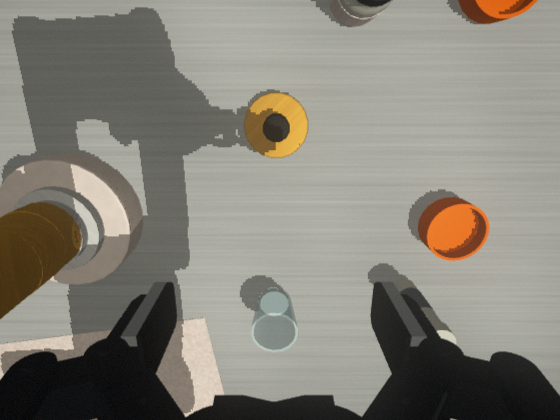

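Side view: the three-part tower is straight and level at (285,185). Wrist view: the lid disc is at (276,125) with its knob at (276,128). I grip the lid by its knob.

```bash
python3 - <<'E'
from h import *
pick(np.array([643.2,144.3]),17,"lid",0,lift=235)
arm.goto([500,348,280],quat(0)); p=eyes.get_image("wrist"); cv2.imwrite("pics/w8.png",p["img"]);rpt()
E
```

```text
squeeze t 52.4 tcp [643.7 144.3  17.7] open 21.8 pad 59.0 F [ 0.2 -0.2  3.3]
grasp t 55.0 tcp [643.5 144.3  17.3] open 21.9 pad 59.0 F [ 0.1 -0.4  1.9]
lifted t 56.3 tcp [642.4 144.3 233.4] open 21.7 pad 58.9 F [-0.2 -0.2 -1.8]
 t 57.3 tcp [501.  346.7 279.3] open 21.7 pad 58.9 F [ 0.9 -0.4 -1.5]
```

View pics/w8.png

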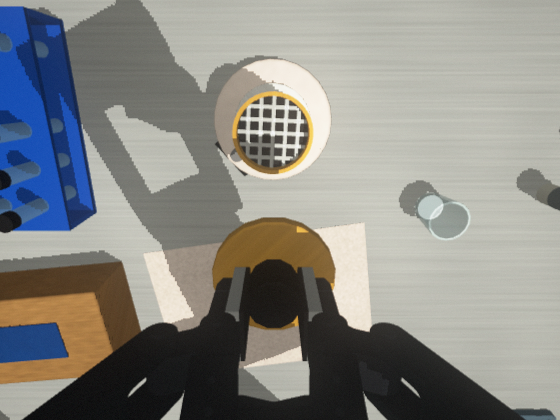

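Wrist view: the lid is held level by its knob at (274,275), and the coarse sieve's open rim is at (272,133) on the tower. Now I place the lid.

```bash
python3 - <<'E'
from h import *
place(156+17.3,0,235); release(250); arm.goto([480,300,280],quat(0)); rpt()
p=eyes.get_image("side"); a=cv2.resize(p["img"][70:190,180:300],None,fx=5,fy=5,interpolation=2)[:,:390]
p=eyes.get_image("scene"); b=cv2.resize(p["img"][210:360,400:500],None,fx=4,fy=4,interpolation=2)
cv2.imwrite("pics/s4.png",np.hstack([a,b]))
E
```

```text
above t 59.1 tcp [555.8 347.6 185.5] open 22.0 pad 58.9 F [ 0.2 -0.1 -1.1]
6 t 59.5 tcp [555.7 347.6 179.2] open 21.8 pad 58.9 F [-0.2  0.5 -1.5]
3 t 59.9 tcp [555.7 347.6 176.3] open 21.6 pad 58.9 F [ 0.4 -0.4 -1.5]
0 t 60.2 tcp [555.8 347.6 173.3] open 21.9 pad 59.0 F [-0.3  0.2 -1.3]
-1.5 t 60.6 tcp [556.  347.7 173.2] open 21.7 pad 59.6 F [-1.5 -1.5  6.1]
open t 61.4 tcp [555.7 347.6 171.8] open 85.4 pad 0.0 F [-0.8 -0.6 -0.5]
 t 62.5 tcp [479.3 299.7 279.6] open 85.2 pad 0.0 F [0.8 0.7 0.3]
```

View pics/s4.png

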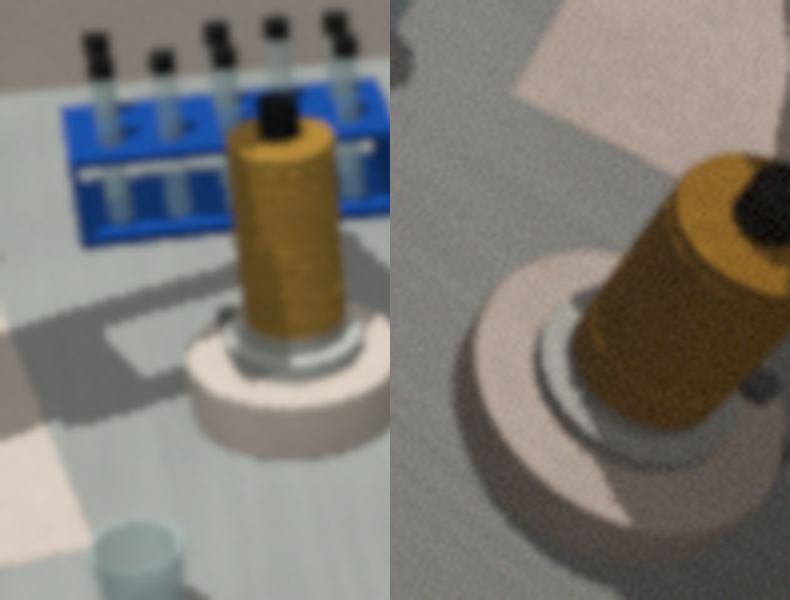

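Both views show a straight, gap-free tower with the lid flush and the knob at (278,115) in the left half. I hand it in.

```bash
python3 -c "
from bench import arm
print(arm.hand_in())"
```

```text
the job is handed in; nothing more can be done
None
```

The sieve tower (pan, fine sieve, coarse sieve, lid) is built on the shaker's collar and was handed in at about 63 s; it looked straight and gap-free in both cameras and the robot had let go, but the hand-in returned no verdict.

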